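Gauge the bore of a lamp-arm socket

TASK

Take the bore of the grey lamp-arm socket with the telescoping gauge: lift the gauge out of its wooden stand, lower it gently into the bore until it rests on the stop inside, press its handle down, without forcing it, so that the plungers spring out against the bore, and let the handle up again to lock them. Then draw the gauge out and stand it gently back in its stand with the size still locked in, let go, and leave the other things on the desk alone.

Things in the scene. Friction and masses are not known exactly. Their poses are not given: they have to be found in the camera images.
- gauge_grip (a point): Centre of the gauge's handle: a black upright round bar 24 mm across, 58 mm long (29 mm above and below this point), the top of the 130 mm tall, 0.3 to 0.5 kg gauge. Below it: a 12 mm gap with a 14 mm rod, then the steel guide, 33 mm across, its top 60 mm above the flat nose. The handle slides on the guide; while it is up this point is 101 mm above the nose. z points up the tool.
- gauge_nose (a point): Centre of the flat underside of the gauge (nose 26 mm across, widening in a cone to 33 mm over its first 6 mm). Its z axis points up the tool.
- tip_a (a point): Ball end of one brass plunger, a 7 mm pin that slides sideways out of the guide 17 mm above the nose, pushed out by about 1 N (half a second is enough). The distance tip_a to tip_b is the gauge's reading: 30 mm at the start (in and locked), 44 mm if they spring fully out in free air. They cannot be pushed back in during the job, so a gauge freed outside the bore has lost its size.
- tip_b (a point): Outer end of the second plunger, opposite tip_a.
- gauge_handle (a joint): How far the handle is pushed down, m: 0 up (plungers locked), 0.008 fully down on a rigid end stop. Sprung up: it starts moving at 4 N, takes 5 N at 4 mm, then there is a step to 12 N where the plunger lock starts to open, and 15 N at 8 mm. Pushed down by 5 mm or more the plungers are free; let up to less than 4 mm, they lock where they are. So a push of over 12 N on the nose frees the plungers.
- socket: Lamp-arm socket, fixed to the desk: grey cast metal block 86 x 86 mm, 64 mm tall, four bolt heads on top, with an upright round bore through its middle. Origin at the centre of its underside. The gauge must never press on it (rim, wall or stop) with more than 22 N.
- socket_mouth (a point): Centre of the bore's mouth, in the plane of the block's top. The bore is 36 to 37 mm across and has straight walls. A flat stop plug in it lies somewhere from 30 to 46 mm below the mouth, differently each time and not measured: it has to be felt. z up.
- stand: Wooden stand, fixed to the desk: block 86 x 86 mm, 45 mm tall, with one upright blind hole 46 mm across and 35 mm deep. Origin at the centre of its underside.
- stand_floor (a point): Centre of the flat floor of the stand's hole, 10 mm above the desk and 35 mm below the block's top. The gauge stands here on its nose at the start and must be put back here.
- bowl: White ceramic bowl of crayons, 110 mm across, 45 mm tall, origin under its centre. Bystander.
- pencil_box: Red plastic pencil box, 72 x 192 mm, 35 mm tall, long side along its own y, origin under its centre. Bystander.
- jar: Small glass jar, 56 mm across, 70 mm tall, origin under its centre. Bystander.
- sharpener: Yellow plastic sharpener with a shavings bin, 38 x 28 mm, 45 mm tall, origin under its centre. Bystander.
Things that resemble listed ones, but are neither listed nor needed, are in the scene too. There is more than one size of the part that bears gauge_grip; the job needs the middle-sized.

How it is judged:
By the outcome, as a careful person would: the job done as asked, in the order asked, and still so for the second after the job is handed in, with the robot touching nothing.
It also fails if it takes over 54 s, if anything falls off the work surface, if the arm or the gripper's body presses on something with over 40 N, if the wrist force passes 120 N, or if a joint passes its speed limit or range.

ROBOT

A 6-joint arm with a two-finger parallel gripper is mounted at the origin on the work surface. World frame = base frame: x ahead of the robot, y to its left, z up, the work surface at z = 0. Lengths are in mm, angles in rad, forces in N, time in s.
With the tool pointing down it reaches from about 350 to 875 mm from the base axis. Payload 4.2 kg.
Tool frame: the origin (TCP) lies at the very end of the fingers, on their centre line; the grasp point (between the pads) lies 19 mm behind it (manip.pinch_z is the distance from the TCP to the grasp point, in mm); z points along the fingers, y is the direction in which the jaws open and shut (so a half turn about z gives the same grasp; the last joint's range is limited). The gripper opens to 85 mm and grips with 20 to 120 N. Pads are 22 mm wide; open, the fingers measure 114 mm over their backs; the gripper's body (76 mm by 85 mm) begins 54 mm behind the grasp point. The pads swing forward as they close: fully open they stand 13 mm farther back than shut.
Start: joints at [-0.902, 0.385, 0.008, 0, -1.194, -0.259], TCP at [249.029, -573.222, 231.312] pointing down, gripper open.
Joint ranges: [-3.14, 3.14], [-1.21, 2.06], [-1.07, 1.41], [-3.16, 2.05], [-2.99, -0.16], [-3.1, 3.1]. Speed limits (rad/s): [2.79, 2.79, 3.14, 3.14, 3.14, 3.14].

INTERFACE

Orientations are given as a unit quaternion [w, x, y, z].
In Python, from rig import manip, viewer gives the robot as it stands.
- The arm moves only by the tool drive_tool, never from a script. Its argument "motion" is a list of rows, each a list of 7 numbers: the shift along the tool's x, y, z in mm, then the turn, a rotation vector about the tool's x, y, z in degrees, then the finger opening in mm, from 0 to 85.4. A call has 1 to 5 rows; each row is the pose to reach, as a shift and turn from the pose commanded when the call began, along the tool's axes at that moment; what a row does not reach only later rows make up. A row lasts 1/10 s, in which the tool goes at most 50 mm and 8.59 degrees, less where a joint would pass 70% of its speed; a pose out of reach is approached as far as the arm can. A call with a gripper value outside its range is refused whole. The fingers move at their own pace and stop on an object; "force" is the grip in N (left out, the last holds). Time passes only in rows, so rows that repeat a pose let the fingers close. It gives the time, the measured TCP pose, the force and the opening at its end, in the units of the state.
- manip.read_state(): the state, without advancing time (a new reading comes with each control period).
- viewer.grab_frame(name): name is "scene" or "top"; returns a dict with "img" (420x560x3 uint8, red, green, blue), "depth" (420x560 float32, mm along the optical axis (not along the pixel's ray), 0 where there is no reading), "vfov" (degrees; the focal length in pixels is half the picture's height over the tangent of half this angle, whatever the lens; pixels are square), "cx", "cy" (the principal point, pixels), "origin" and "orientation" of the camera in the world. Camera axes: x right, y up, looking along -z (the intrinsics and any distortion apply to the point x, -y, -z); pixel columns grow to the right and rows downward; lengths in mm; the calibration is good to about 2 mm. A picture is of the moment at which its call begins.
- manip.sign_off(): hands the job in, once; it reports no verdict.
The state is a dict: "t": time; "joints": joint angles; "dq": joint speeds; "joint_efforts": joint torques, N m; "ee_pos": TCP position; "orientation": TCP orientation; "contact_force": force on the tool from outside, world axes, zero at the start; "torque": the same for the moment, N m; "gripper_width": finger opening in mm.
Only numpy, scipy, OpenCV 4.12 (cv2) and the standard library are available. Lean on these libraries where they do the work, as an engineer would, in place of code of your own. Each camera call takes 0.05 s, during which the arm holds its last target.

## Working session

There is one attempt and no reset: what is moved stays moved. The work goes in short steps, Python scripts to look and compute and a tool call to move; the robot and the scene stay as the last step left them, time stands still between calls to the robot, and variables do not carry over. Pictures are saved under pics/ and viewed, and the job is handed in when it is done.

Besides the shell and the picture viewer there is one more tool, called in YAML: its name, and indented under it one key for each argument. drive_tool: Moves the arm, as the interface text tells. Its arguments: {"type":"object","properties":{"motion":{"type":"array","items":{"type":"array","items":{"type":"number"}}},"force":{"type":"number"}},"required":["motion"]}

```bash
mkdir -p pics; ls; python3 - <<'E'
from rig import manip, viewer
import cv2
print(manip.read_state()); print(manip.pinch_z)
for n in ("scene","top"):
    f=viewer.grab_frame(n)
    print(n,{k:v for k,v in f.items() if k not in("img","depth")}, (f["depth"]>0).mean())
    cv2.imwrite(f"pics/{n}0.png",f["img"][:,:,::-1])
E
```

```text
pics
{'t': 0.0, 'joints': array([-9.02417262e-01,  3.85556345e-01,  6.58891341e-03, -4.98897912e-04,
       -1.19397841e+00, -2.58593031e-01]), 'dq': array([-0.00067674, -0.0017566 , -0.00195929,  0.00075023, -0.00232377,
        0.00014619]), 'joint_efforts': array([-1.97499816e-03, -3.92285478e+01,  1.88401312e+01,  4.18624431e+00,
       -4.63342745e-03, -1.87911502e-05]), 'ee_pos': array([ 248.78208076, -572.70362587,  230.20727331]), 'orientation': array([-2.73100875e-04, -2.03372180e-01,  9.79100887e-01,  1.06501989e-03]), 'contact_force': array([ 0.85254495,  0.26873119, -0.41105618]), 'torque': array([ 0.0516107 ,  0.01494224, -0.05939209]), 'gripper_width': 85.32847425290237}
18.700000000000003
scene {'vfov': 48.644167001298655, 'cx': 278.7395801009628, 'cy': 211.51820163962822, 'origin': array([1023.5175909 , -331.41372109,  633.19586995]), 'orientation': array([0.83499439, 0.34718178, 0.16131793, 0.39525398])} 0.9960884353741497
top {'vfov': 44.272996721373936, 'cx': 272.1782232436928, 'cy': 206.2190134629979, 'origin': array([ 5.40093429e+02, -5.77812971e-01,  9.36356943e+02]), 'orientation': array([ 0.71645332,  0.03319891, -0.01364485, -0.69671105])} 0.995829081632653
```

View pics/scene0.png

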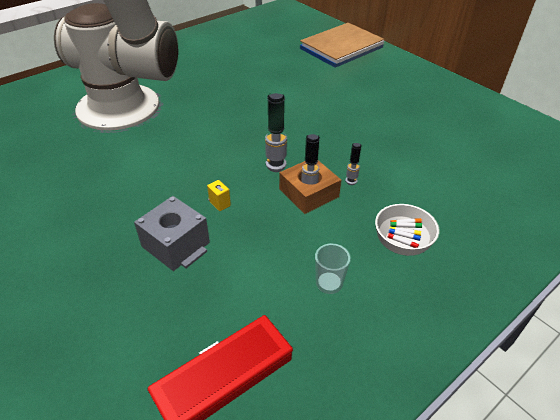

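View pics/top0.png

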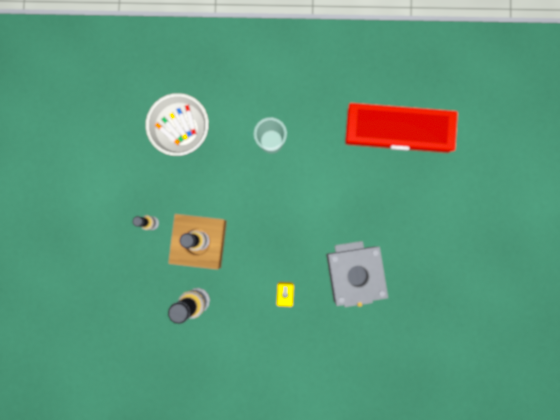

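The stand holds the middle-sized gauge: scene image about (311,165), top image about (188,241). A bigger one stands at top (180,312) and a smaller one at (140,222). The socket bore is at top (358,276) and scene (170,220).

```bash
cat > h.py <<'E'
import numpy as np, cv2
from rig import manip, viewer
from scipy.spatial.transform import Rotation as R
def rot(q): return R.from_quat([q[1],q[2],q[3],q[0]]).as_matrix()
def rays(f):
    h,w=f["depth"].shape; fl=h/2/np.tan(np.radians(f["vfov"]/2))
    v,u=np.mgrid[:h,:w].astype(float)
    d=np.stack([(u-f["cx"])/fl,-(v-f["cy"])/fl,-np.ones_like(u)],-1)
    return d@rot(f["orientation"]).T
def cloud(f): return f["origin"]+rays(f)*f["depth"][...,None]
def onplane(f,uv,z):
    h=f["depth"].shape[0]; fl=h/2/np.tan(np.radians(f["vfov"]/2))
    uv=np.atleast_2d(uv).astype(float)
    d=np.c_[(uv[:,0]-f["cx"])/fl,-(uv[:,1]-f["cy"])/fl,-np.ones(len(uv))]@rot(f["orientation"]).T
    o=f["origin"]; return o+d*((z-o[2])/d[:,2])[:,None]
def ray(f,uv):
    p=onplane(f,uv,0.)[0]; d=p-f["origin"]; return f["origin"],d/np.linalg.norm(d)
def tri(f1,a,f2,b):
    o1,d1=ray(f1,a);o2,d2=ray(f2,b)
    t=np.linalg.lstsq(np.c_[d1,-d2],o2-o1,rcond=None)[0]
    p,q=o1+t[0]*d1,o2+t[1]*d2
    return (p+q)/2,np.linalg.norm(p-q)
E
python3 - <<'E'
from h import *
import pickle
F={n:viewer.grab_frame(n) for n in("scene","top")}
pickle.dump(F,open("f0.pkl","wb"))
for n,f in F.items():
    P=cloud(f); 
    hsv=cv2.cvtColor(f["img"],cv2.COLOR_RGB2HSV)
    g=(hsv[...,0]>65)&(hsv[...,0]<90)&(hsv[...,1]>120)&(P[...,0]>300)&(P[...,0]<800)&(abs(P[...,1])<350)
    print(n,"desk z",np.percentile(P[g][:,2],[5,50,95]))
    # clusters by height
    for lo,hi in((60,68),(41,50),(95,125),(125,145)):
        m=((P[...,2]>lo)&(P[...,2]<hi)&(P[...,0]>300)&(P[...,0]<900)&(abs(P[...,1])<400)).astype(np.uint8)
        k,l,s,c=cv2.connectedComponentsWithStats(m)
        for i in range(1,k):
            if s[i,4]>40:
                q=P[l==i]; print(n,lo,hi,s[i,4],c[i].round(),np.median(q,0).round(1),q.min(0).round(),q.max(0).round(),np.median(f["img"][l==i],0))
    s=cv2.resize(f["img"],None,fx=1,fy=1)
a=F["top"]["img"][195:330,120:400];cv2.imwrite("pics/topz.png",cv2.resize(a,None,fx=2.8,fy=2.8,interpolation=cv2.INTER_CUBIC)[:,:,::-1])
a=F["scene"]["img"][80:280,130:400];cv2.imwrite("pics/scz.png",cv2.resize(a,None,fx=2.9,fy=2.9,interpolation=cv2.INTER_CUBIC)[:,:,::-1])
E
```

```text
scene desk z [-1.49939933  0.32394696  2.13891125]
scene 60 68 68 [276. 147.] [443.8 142.4  64.2] [416. 131.  60.] [450. 169.  68.] [78. 79. 86.]
scene 60 68 111 [310. 171.] [539.5 146.8  64.3] [518. 134.  60.] [551. 169.  68.] [128. 107.  74.]
scene 60 68 1691 [170. 221.] [ 487.  -126.    64.2] [ 433. -173.   60.] [534. -73.  68.] [141. 142. 154.]
scene 60 68 115 [332. 250.] [703.8  47.4  64.2] [694.  13.  60.] [737.  56.  68.] [ 82. 120. 107.]
scene 60 68 96 [330. 270.] [736.5   9.7  64. ] [706.   3.  60.] [747.  42.  68.] [ 89.  114.5 107. ]
scene 41 50 74 [275. 154.] [441.6 139.4  45.7] [413. 132.  41.] [450. 171.  50.] [78.  79.5 85. ]
scene 41 50 1002 [309. 179.] [546.5 140.9  45.1] [486. 107.  41.] [579. 199.  50.] [176. 114.  62.]
scene 41 50 45 [352. 167.] [566.5 238.4  43.3] [555. 230.  41.] [576. 246.  50.] [115. 112.  89.]
scene 41 50 218 [217. 188.] [448.5  -4.3  44.8] [428. -17.  41.] [466.  11.  48.] [250.  233.5  34.5]
scene 41 50 489 [407. 225.] [736.4 203.6  44.5] [682. 141.  41.] [792. 252.  48.] [216. 218. 209.]
scene 41 50 69 [170. 221.] [ 467.  -117.8   46. ] [ 
[... 1173 characters left out ...]
225. 227. 220.]
top 41 50 48 [269. 128.] [737.5  35.4  44.8] [717.  12.  41.] [744.  53.  50.] [123.5 165.  151. ]
top 41 50 1847 [197. 241.] [534.  152.8  44.6] [489. 108.  41.] [581. 201.  50.] [200. 151.  83.]
top 41 50 353 [285. 295.] [447.8  -1.5  44.7] [428. -15.  41.] [466.  12.  48.] [249. 243.   0.]
top 95 125 42 [196. 240.] [537.1 143.1 109.5] [526. 141.  96.] [547. 149. 125.] [73.5 60.5 39.5]
top 95 125 81 [192. 303.] [438.5 142.9 109.9] [417. 139.  98.] [445. 165. 125.] [114.  95.  61.]
top 125 145 207 [187. 241.] [535.5 153.  136.2] [524. 141. 126.] [548. 165. 142.] [113. 113. 113.]
top 125 145 60 [190. 306.] [437.5 143.  135. ] [418. 140. 125.] [445. 162. 145.] [21.  21.  23.5]
```

View pics/topz.png

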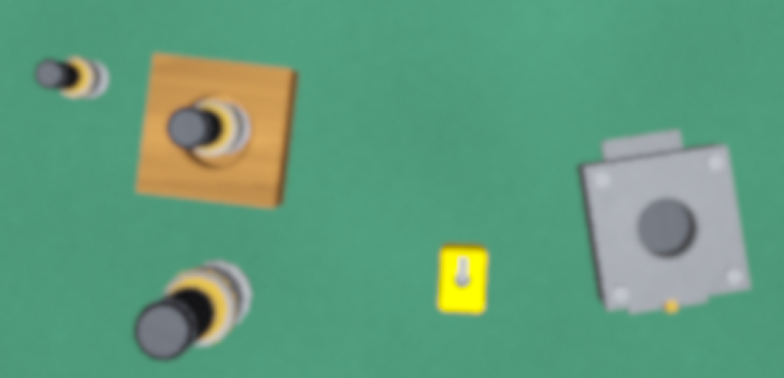

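View pics/scz.png

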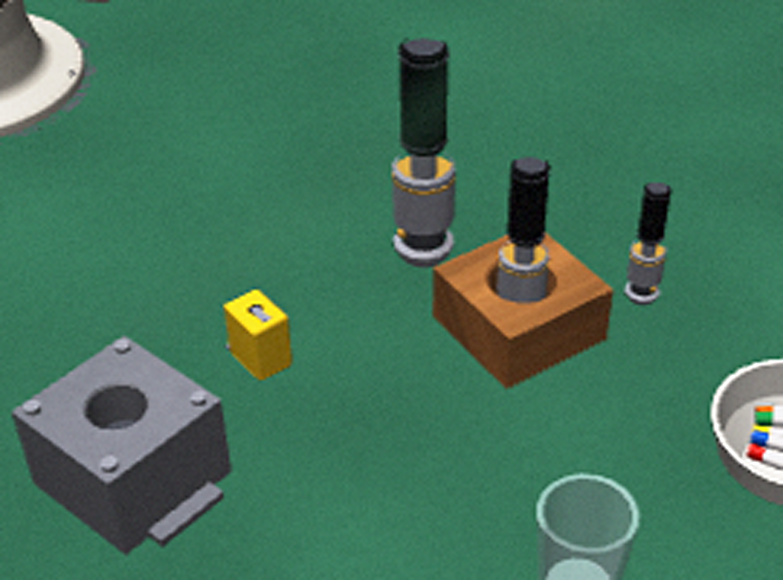

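```bash
python3 - <<'E'
from h import *
import pickle
F=pickle.load(open("f0.pkl","rb"))
c={}
for n,f in F.items():
    P=cloud(f)
    # bore: region inside block rect with z<58
    box=(abs(P[...,0]-485)<26)&(abs(P[...,1]+123)<26)
    # bore mask by image darkness within neighbourhood
    g=cv2.cvtColor(f["img"],cv2.COLOR_RGB2GRAY)
    Q=np.stack([onplane(f,np.c_[np.tile(np.arange(560),420),np.repeat(np.arange(420),560)],64).reshape(420,560,3)],0)[0]
    near=(np.hypot(Q[...,0]-485,Q[...,1]+123)<27)
    top=np.median(g[(np.hypot(Q[...,0]-485,Q[...,1]+123)<27)&(np.hypot(Q[...,0]-485,Q[...,1]+123)>22)])
    m=(near&((g<0.78*top))).astype(np.uint8)
    k,l,s,ce=cv2.connectedComponentsWithStats(m); i=1+s[1:,4].argmax()
    m=(l==i).astype(np.uint8)
    ct=max(cv2.findContours(m,0,cv2.CHAIN_APPROX_NONE)[0],key=cv2.contourArea)[:,0]
    w=onplane(f,ct,64)[:,:2].astype(np.float32)
    (x,y),r=cv2.minEnclosingCircle(w); e=cv2.fitEllipse(w)
    pe=cv2.fitEllipse(ct); c[n]=pe[0]
    print(n,"bore",top,(x,y,r),e)
    for nm,z,b in(("socket",64,(485,-123)),("stand",45,(535,153))):
        mm=(abs(P[...,2]-z)<1.8)&(abs(P[...,0]-b[0])<65)&(abs(P[...,1]-b[1])<65)
        hull=cv2.convexHull(P[mm][:,:2].astype(np.float32))
        print(n,nm,np.median(P[mm][:,2]),cv2.minAreaRect(hull))
    # handle cap
    mm=(P[...,2]>136)&(P[...,2]<146)&(np.hypot(P[...,0]-536,P[...,1]-152)<20)
    w=P[mm]; print(n,"cap",len(w),np.median(w[:,2]),cv2.minEnclosingCircle(w[:,:2].astype(np.float32)))
    # handle sides axis by height
    for lo in (62,86,96,106,116,126):
        mm=(P[...,2]>lo)&(P[...,2]<lo+10)&(np.hypot(P[...,0]-536,P[...,1]-152)<(25 if lo<75 else 18))
        w=P[mm][:,:2]
        if len(w)>15:
            r0=16.5 if lo<75 else 12
            from scipy.optimize import least_squares
            s=least_squares(lambda q:np.hypot(*(w-q).T)-r0,[536,153],loss="soft_l1")
            print("  z",lo,len(w),s.x.round(1),abs(s.fun).mean().round(2))
print(tri(F["scene"],c["scene"],F["top"],c["top"]))
print(rot(manip.read_state()["orientation"]))
# small & big gauge heights
P=cloud(F["scene"])
for b in((566,238),(436,152)):
    mm=(np.hypot(P[...,0]-b[0],P[...,1]-b[1])<28); print(P[mm][:,2].max())
E
```

```text
scene bore 145.0 (483.4196472167969, -123.93399047851562, 19.061738967895508) ((483.5945739746094, -123.90940856933594), (34.324371337890625, 36.949195861816406), 119.9352798461914)
scene socket 64.20193182433923 ((484.0245056152344, -123.26298522949219), (89.94680786132812, 87.41055297851562), 10.279496192932129)
scene stand 45.139329705102796 ((532.990234375, 153.48187255859375), (87.66510772705078, 88.93140411376953), 84.93965148925781)
scene cap 72 137.61477554194366 ((534.9603881835938, 150.96588134765625), 12.004910469055176)
  z 62 139 [533.6 153.1] 3.42
  z 86 58 [533.8 152.5] 0.84
  z 96 56 [534.  152.8] 0.65
  z 106 58 [533.8 152.8] 0.68
  z 116 56 [533.8 152.7] 0.72
  z 126 72 [534.  152.2] 1.52
top bore 175.0 (484.0921325683594, -122.60425567626953, 17.473831176757812) ((484.2452087402344, -122.71707916259766), (33.211082458496094, 33.5067024230957), 138.6157989501953)
top socket 63.90532318978882 ((484.56201171875, -122.51678466796875), (86.14483642578125, 86.16488647460938), 10.353504180908203)
top stand 44.793322042903014 ((534.4127197265625, 154.58102416992188), (86.45858001708984, 86.00051879882812), 84.96797943115234)
top cap 113 137.33428815147806 ((535.9818725585938, 152.7278594970703), 12.10987377166748)
  z 62 113 [536.1 156.3] 2.04
  z 86 17 [536.1 153.5] 0.26
  z 106 16 [536.1 153.6] 0.2
  z 126 93 [542.6 149.8] 3.86
(array([ 483.85937493, -123.37964975,   63.59826891]), np.float64(1.356832626028132))
[[-9.17243590e-01 -3.98326193e-01 -6.63147432e-04]
 [-3.98326721e-01  9.17242842e-01  1.18003650e-03]
 [ 1.38227788e-04  1.34653026e-03 -9.99999084e-01]]
97.74738391143353
173.3330089916853
```

drive_tool:
  motion:
    - [-551, 552, 0, 0, 0, 0, 60]
    - [-551, 552, 0, 0, 0, 0, 60]
    - [-551, 552, 0, 0, 0, 0, 60]
    - [-551, 552, 0, 0, 0, 0, 60]
    - [-551, 552, 0, 0, 0, 0, 60]

```text
t: 0.7
ee_pos: [340.7, -338.7, 231.3]
orientation: [0.0, -0.203, 0.979, -0.0]
contact_force: [1.2, -0.3, 0.2]
gripper_width: 60.0
```

drive_tool:
  motion:
    - [-374, 374, 0, 0, 0, 0, 60]
    - [-374, 374, 0, 0, 0, 0, 60]
    - [-374, 374, 0, 0, 0, 0, 60]
    - [-374, 374, 0, 0, 0, 0, 60]
    - [-374, 374, 0, 0, 0, 0, 60]

```text
t: 1.2
ee_pos: [432.4, -106.0, 231.6]
orientation: [0.0, -0.204, 0.979, -0.0]
contact_force: [1.3, -0.8, -0.6]
gripper_width: 59.7
```

drive_tool:
  motion:
    - [-197, 197, 0, 0, 0, 0, 60]
    - [-197, 197, 0, 0, 0, 0, 60]
    - [-197, 197, 0, 0, 0, 0, 60]
    - [-197, 197, 0, 0, 0, 0, 60]
    - [-197, 197, 0, 0, 0, 0, 60]

```text
t: 1.7
ee_pos: [524.1, 126.7, 231.4]
orientation: [0.0, -0.204, 0.979, -0.0]
contact_force: [0.4, -0.7, -0.1]
gripper_width: 59.9
```

```bash
cat > to.py <<'E'
import sys
from h import *
s=manip.read_state(); M=rot(s["orientation"])
print("t",s["t"],"pos",s["ee_pos"].round(2),"F",s["contact_force"].round(2),"M",s["torque"].round(3),"w",round(s["gripper_width"],2))
if len(sys.argv)>3: print("tool delta",(M.T@(np.array(sys.argv[1:4],float)-s["ee_pos"])).round(1))
E
python3 to.py 535 153 92
```

```text
t 1.7 pos [524.15 126.69 231.4 ] F [ 0.41 -0.68 -0.1 ] M [-0.051 -0.12   0.008] w 59.91
tool delta [-20.4  19.8 139.4]
```

drive_tool:
  motion:
    - [-20, 20, 0, 0, 0, 0, 60]
    - [-20, 20, 40, 0, 0, 0, 60]
    - [-20, 20, 80, 0, 0, 0, 60]
    - [-20, 20, 80, 0, 0, 0, 60]

```text
t: 2.1
ee_pos: [530.4, 149.4, 145.7]
orientation: [-0.006, -0.203, 0.979, -0.001]
contact_force: [-0.5, -1.6, -0.5]
gripper_width: 60.1
```

```bash
python3 to.py 535 153 92; python3 - <<'E'
from h import *
for n in("scene","top"):
    f=viewer.grab_frame(n); a=f["img"][60:300,120:440]; cv2.imwrite(f"pics/{n}1.png",cv2.resize(a,None,fx=2.4,fy=2.4)[:,:,::-1])
E
```

```text
t 2.1 pos [530.42 149.42 145.71] F [-0.45 -1.55 -0.46] M [-0.043  0.087 -0.007] w 60.07
tool delta [-6.3  1.5 53.6]
```

View pics/scene1.png

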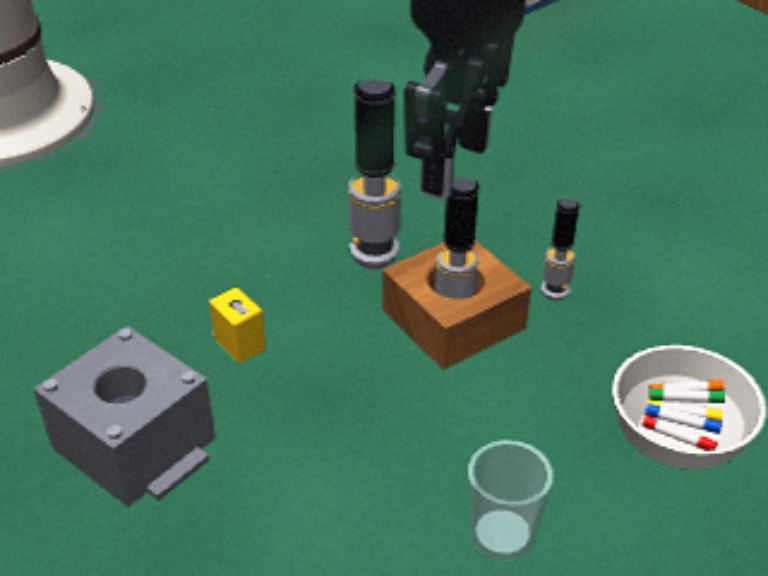

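The fingers hang just above and behind the middle gauge's handle. That reading was taken mid-motion, so I'll let the arm settle.

drive_tool:
  motion:
    - [0, 0, 0, 0, 0, 0, 60]
    - [0, 0, 0, 0, 0, 0, 60]

```text
t: 2.4
ee_pos: [535.6, 151.3, 153.7]
orientation: [0.002, -0.203, 0.979, 0.001]
contact_force: [0.1, 0.7, -0.1]
gripper_width: 59.8
```

```bash
python3 to.py 535 153 92
```

```text
t 2.4 pos [535.56 151.26 153.71] F [ 0.07  0.73 -0.13] M [ 0.017  0.012 -0.025] w 59.79
tool delta [ 0.1  1.8 61.7]
```

drive_tool:
  motion:
    - [0, 1, 15, 0, 0, 0, 60]
    - [0, 1, 30, 0, 0, 0, 60]
    - [0, 1, 45, 0, 0, 0, 60]
    - [0, 1, 57, 0, 0, 0, 60]
    - [0, 1, 59, 0, 0, 0, 60]

```text
t: 2.9
ee_pos: [533.6, 151.5, 91.9]
orientation: [-0.0, -0.203, 0.979, -0.0]
contact_force: [0.7, 0.2, -0.0]
gripper_width: 60.1
```

drive_tool:
  motion:
    - [0, 0, 0, 0, 0, 0, 60]
    - [0, 0, 0, 0, 0, 0, 60]
    - [0, 0, 0, 0, 0, 0, 60]

```text
t: 3.2
ee_pos: [534.4, 152.1, 93.2]
orientation: [0.001, -0.204, 0.979, 0.0]
contact_force: [-0.7, -0.7, 0.7]
gripper_width: 60.0
```

```bash
python3 to.py 535 153 92; python3 - <<'E'
from h import *
for n in("scene","top"):
    f=viewer.grab_frame(n); a=f["img"][60:300,120:440]; cv2.imwrite(f"pics/{n}2.png",cv2.resize(a,None,fx=2.4,fy=2.4)[:,:,::-1])
E
```

```text
t 3.2 pos [534.43 152.06  93.17] F [-0.7  -0.74  0.65] M [ 0.055 -0.028  0.009] w 60.03
tool delta [-0.9  0.6  1.2]
```

View pics/scene2.png

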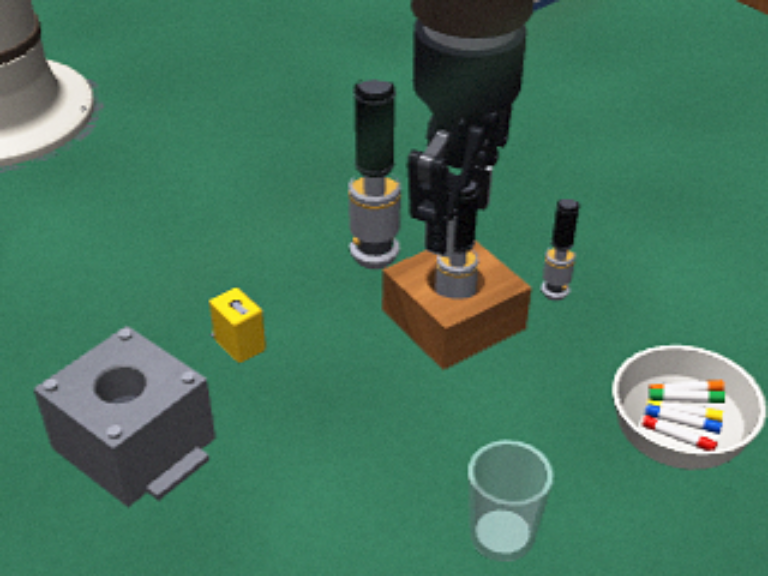

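The fingers straddle the handle, so I'll close now.

drive_tool:
  motion:
    - [0, 0, 0, 0, 0, 0, 20]
    - [0, 0, 0, 0, 0, 0, 20]
    - [0, 0, 0, 0, 0, 0, 20]
    - [0, 0, 0, 0, 0, 0, 20]
    - [0, 0, 0, 0, 0, 0, 20]
  force: 70

```text
t: 3.8
ee_pos: [534.0, 152.2, 92.6]
orientation: [0.0, -0.204, 0.979, 0.0]
contact_force: [-1.4, 2.5, 3.0]
gripper_width: 22.9
```

drive_tool:
  motion:
    - [0, 0, 0, 0, 0, 0, 20]
    - [0, 0, 0, 0, 0, 0, 20]
    - [0, 0, 0, 0, 0, 0, 20]

```text
t: 4.1
ee_pos: [534.0, 152.1, 92.5]
orientation: [0.0, -0.203, 0.979, 0.0]
contact_force: [-1.8, 3.1, 2.8]
gripper_width: 22.4
```

```bash
python3 to.py
```

```text
t 4.1 pos [534.   152.12  92.53] F [-1.83  3.1   2.81] M [0.929 0.644 0.013] w 22.36
```

drive_tool:
  motion:
    - [0, 0, -5, 0, 0, 0, 20]
    - [0, 0, -15, 0, 0, 0, 20]
    - [0, 0, -35, 0, 0, 0, 20]
    - [0, 0, -60, 0, 0, 0, 20]
    - [0, 0, -80, 0, 0, 0, 20]

```text
t: 4.6
ee_pos: [533.8, 151.2, 173.3]
orientation: [-0.0, -0.203, 0.979, -0.0]
contact_force: [0.0, 0.0, -3.9]
gripper_width: 22.8
```

drive_tool:
  motion:
    - [0, 0, -15, 0, 0, 0, 20]
    - [0, 0, -20, 0, 0, 0, 20]
    - [0, 0, -20, 0, 0, 0, 20]
    - [0, 0, -20, 0, 0, 0, 20]

```text
t: 5.0
ee_pos: [533.1, 151.3, 191.2]
orientation: [-0.001, -0.203, 0.979, -0.0]
contact_force: [0.4, -0.2, -4.1]
gripper_width: 22.5
```

```bash
python3 to.py 484 -123 192; python3 - <<'E'
from h import *
import pickle
F={}
for n in("scene","top"):
    F[n]=f=viewer.grab_frame(n); a=f["img"][60:300,120:440]; cv2.imwrite(f"pics/{n}3.png",cv2.resize(a,None,fx=2.4,fy=2.4)[:,:,::-1])
pickle.dump(F,open("f3.pkl","wb"))
E
```

```text
t 5.0 pos [533.12 151.35 191.16] F [ 0.35 -0.18 -4.14] M [-0.043  0.021  0.003] w 22.49
tool delta [ 154.2 -232.1   -0.5]
```

View pics/scene3.png

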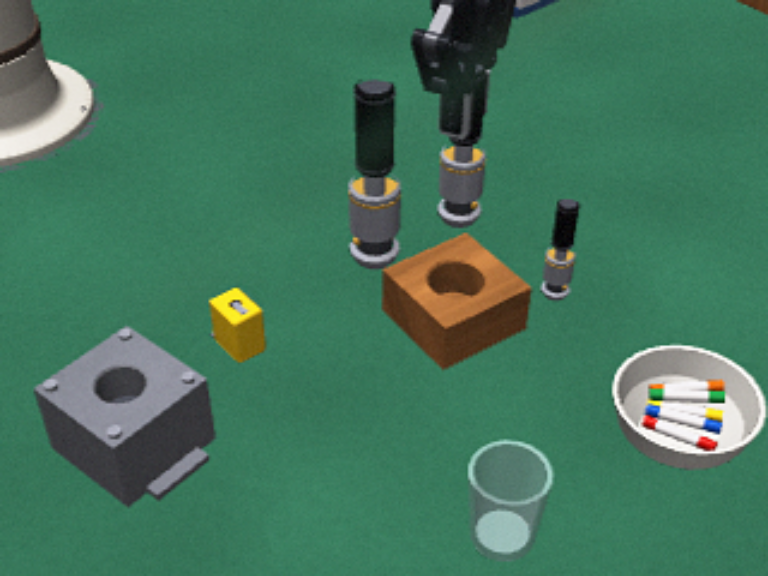

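View pics/top3.png

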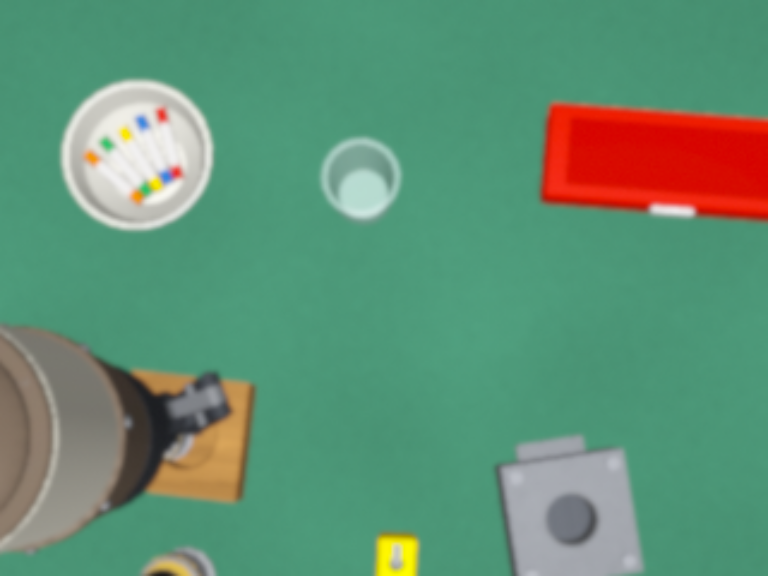

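The gauge hangs upright, weighing about 4.1 N, with its plungers still in; the nose is at scene3 (459,210). The stand hole is now visible at (456,280). Carrying it to the socket.

drive_tool:
  motion:
    - [10, -15, 0, 0, 0, 0, 20]
    - [30, -45, 0, 0, 0, 0, 20]
    - [55, -82, 0, 0, 0, 0, 20]
    - [80, -120, 0, 0, 0, 0, 20]
    - [105, -157, 0, 0, 0, 0, 20]

```text
t: 5.6
ee_pos: [498.9, -36.2, 191.8]
orientation: [-0.001, -0.204, 0.979, -0.0]
contact_force: [1.0, -1.1, -3.8]
gripper_width: 22.4
```

drive_tool:
  motion:
    - [22, -34, 0, 0, 0, 0, 20]
    - [38, -58, 0, 0, 0, 0, 20]
    - [46, -70, 0, 0, 0, 0, 20]
    - [49, -75, 0, 0, 0, 0, 20]
    - [49, -75, 0, 0, 0, 0, 20]

```text
t: 6.1
ee_pos: [484.9, -122.7, 192.1]
orientation: [-0.0, -0.203, 0.979, 0.0]
contact_force: [0.5, 0.2, -4.5]
gripper_width: 22.2
```

drive_tool:
  motion:
    - [0, 0, 0, 0, 0, 0, 20]
    - [0, 0, 0, 0, 0, 0, 20]
    - [0, 0, 0, 0, 0, 0, 20]

```text
t: 6.4
ee_pos: [485.4, -121.5, 192.3]
orientation: [0.0, -0.204, 0.979, 0.0]
contact_force: [0.4, 0.4, -4.4]
gripper_width: 22.5
```

```bash
python3 to.py 484 -123 192; python3 - <<'E'
from h import *
import pickle
F={}
for n in("scene","top"):
    F[n]=f=viewer.grab_frame(n); a=f["img"][90:290,90:300] if n=="scene" else f["img"][200:340,280:440]; cv2.imwrite(f"pics/{n}4.png",cv2.resize(a,None,fx=2.8,fy=2.8)[:,:,::-1])
pickle.dump(F,open("f4.pkl","wb"))
f=F["scene"];P=cloud(f)
from scipy.optimize import least_squares
for lo,hi,r0 in((115,155,16.5),(106,112,15),(117,130,16.5),(135,153,16.5)):
    mm=(P[...,2]>lo)&(P[...,2]<hi)&(np.hypot(P[...,0]-484,P[...,1]+123)<25)
    w=P[mm][:,:2]
    if len(w)>8:
        s=least_squares(lambda q:np.hypot(*(w-q).T)-r0,[484,-123],loss="soft_l1")
        print(lo,hi,len(w),s.x.round(2),abs(s.fun).mean().round(2))
mm=(np.hypot(P[...,0]-484,P[...,1]+123)<25)&(P[...,2]>85)
print(np.percentile(P[mm][:,2],[0,1,3,5]))
E
```

```text
t 6.4 pos [ 485.37 -121.48  192.28] F [ 0.45  0.41 -4.37] M [-0.087 -0.009  0.001] w 22.53
tool delta [ 1.9 -0.8  0.3]
115 155 380 [ 485.04 -121.02] 1.41
117 130 154 [ 482.71 -120.15] 1.66
135 153 182 [ 485.81 -121.3 ] 0.63
[110.63590616 116.53401429 119.53435865 121.77051134]
```

View pics/scene4.png

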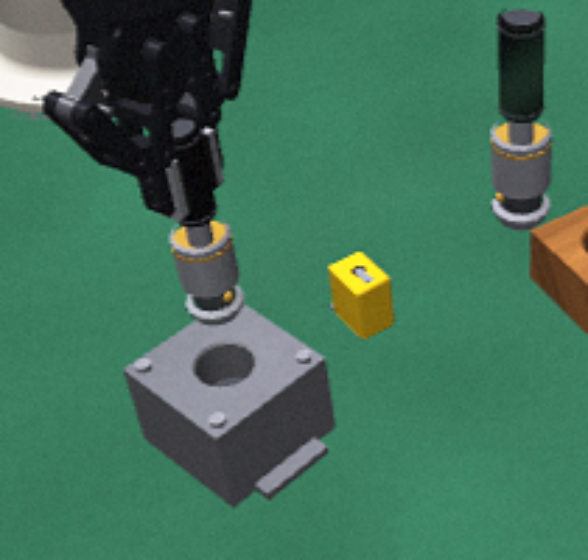

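View pics/top4.png

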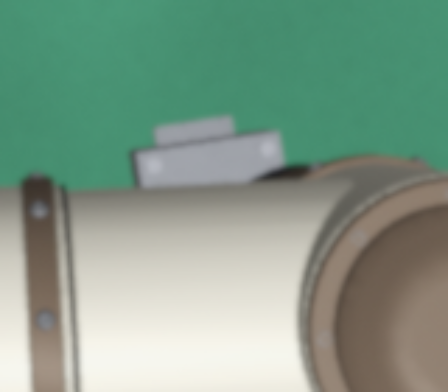

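```bash
cat >> h.py <<'E'
def proj(f,P):
    h=f["depth"].shape[0]; fl=h/2/np.tan(np.radians(f["vfov"]/2))
    c=(np.atleast_2d(P)-f["origin"])@rot(f["orientation"])
    return np.c_[f["cx"]+fl*c[:,0]/-c[:,2], f["cy"]-fl*c[:,1]/-c[:,2]]
E
python3 - <<'E'
from h import *
import pickle
f=pickle.load(open("f4.pkl","rb"))["scene"]
img=f["img"][:,:,::-1].copy()
x0,y0,k=130,130,6
a=cv2.resize(img[y0:y0+100,x0:x0+90],None,fx=k,fy=k,interpolation=cv2.INTER_CUBIC)
def d(P,col):
    p=proj(f,P); p=((p-[x0,y0]+.5)*k).astype(int); cv2.polylines(a,[p.reshape(-1,1,2)],False,col,1)
th=np.linspace(0,2*np.pi,60)
c=np.array([485.4,-121.5])
for z,r in((109,13),(115,16.5),(169,16.5),(181,12)):
    d(np.c_[c[0]+r*np.cos(th),c[1]+r*np.sin(th),np.full(60,z)],(0,0,255))
d([[c[0],c[1],109],[c[0],c[1],200]],(0,255,255))
d(np.c_[484+18.2*np.cos(th),-123.2+18.2*np.sin(th),np.full(60,64)],(255,255,0))
cv2.imwrite("pics/ov4.png",a)
E
```

```text
(no output)
```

View pics/ov4.png

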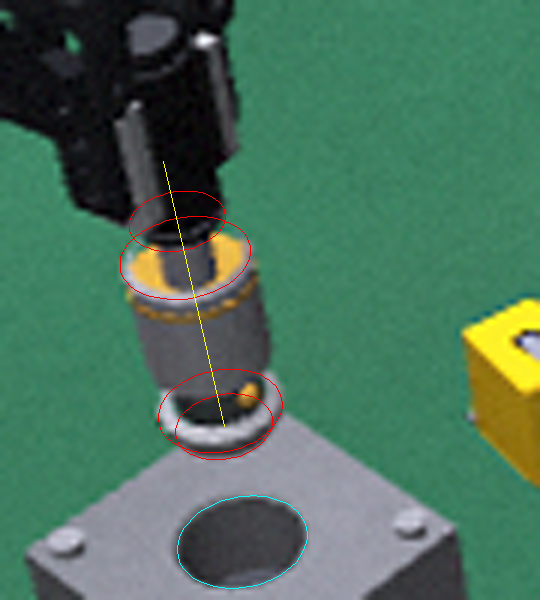

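drive_tool:
  motion:
    - [1, 0, 5, 0, 0, 0, 20]
    - [2, -1, 15, 0, 0, 0, 20]
    - [2.7, -1.4, 27, 0, 0, 0, 20]
    - [2.7, -1.4, 36, 0, 0, 0, 20]
    - [2.7, -1.4, 38, 0, 0, 0, 20]

```text
t: 7.0
ee_pos: [482.0, -124.8, 152.5]
orientation: [-0.002, -0.203, 0.979, 0.0]
contact_force: [-0.4, 0.7, -4.3]
gripper_width: 22.5
```

drive_tool:
  motion:
    - [0, 0, 0, 0, 0, 0, 20]
    - [0, 0, 0, 0, 0, 0, 20]
    - [0, 0, 0, 0, 0, 0, 20]

```text
t: 7.3
ee_pos: [483.6, -124.7, 154.8]
orientation: [0.001, -0.204, 0.979, -0.0]
contact_force: [0.5, 0.6, -4.1]
gripper_width: 22.6
```

```bash
python3 to.py 483.5 -123.9 150; cat > ov.py <<'E'
import sys
from h import *
f=viewer.grab_frame("scene")
s=manip.read_state()["ee_pos"]
img=f["img"][:,:,::-1].copy()
x0,y0,k=130,150,6
a=cv2.resize(img[y0:y0+100,x0:x0+90],None,fx=k,fy=k,interpolation=cv2.INTER_CUBIC)
def d(P,col):
    p=proj(f,P); p=((p-[x0,y0]+.5)*k).astype(int); cv2.polylines(a,[p.reshape(-1,1,2)],False,col,1)
th=np.linspace(0,2*np.pi,60)
c=s[:2]; n=s[2]-82.5
for z,r in((0,13),(6,16.5),(60,16.5),(72,12)):
    d(np.c_[c[0]+r*np.cos(th),c[1]+r*np.sin(th),np.full(60,z+n)],(0,0,255))
d([[c[0],c[1],n],[c[0],c[1],n+100]],(0,255,255))
d(np.c_[483.6+18.2*np.cos(th),-123.9+18.2*np.sin(th),np.full(60,64)],(255,255,0))
cv2.imwrite(sys.argv[1],a)
E
python3 ov.py pics/ov5.png
```

```text
t 7.3 pos [ 483.62 -124.72  154.83] F [ 0.48  0.56 -4.1 ] M [ 0.021 -0.02  -0.02 ] w 22.57
tool delta [-0.2  0.8  4.8]
```

View pics/ov5.png

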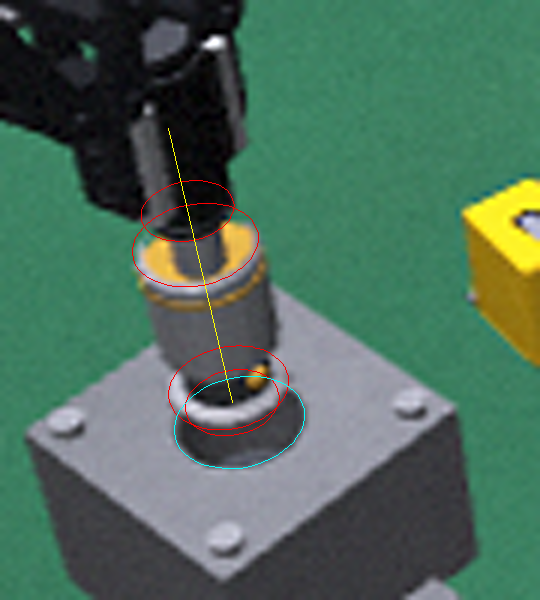

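drive_tool:
  motion:
    - [-0.5, 0.6, 1, 0, 0, 0, 20]
    - [-0.9, 1.1, 3, 0, 0, 0, 20]
    - [-0.9, 1.1, 4.5, 0, 0, 0, 20]
    - [-0.9, 1.1, 6, 0, 0, 0, 20]
    - [-0.9, 1.1, 7.5, 0, 0, 0, 20]

```text
t: 7.85
ee_pos: [483.6, -123.3, 146.6]
orientation: [-0.0, -0.203, 0.979, 0.0]
contact_force: [0.1, 0.6, -4.5]
gripper_width: 22.2
```

drive_tool:
  motion:
    - [0, 0, 0.7, 0, 0, 0, 20]
    - [0, 0, 1.4, 0, 0, 0, 20]
    - [0, 0, 2, 0, 0, 0, 20]

```text
t: 8.15
ee_pos: [483.6, -123.4, 144.8]
orientation: [0.0, -0.203, 0.979, -0.0]
contact_force: [0.4, -0.2, -3.2]
gripper_width: 22.3
```

```bash
python3 to.py 483.9 -123.3 150; python3 ov.py pics/ov6.png
```

```text
t 8.15 pos [ 483.6  -123.35  144.78] F [ 0.38 -0.19 -3.21] M [-0.016  0.049  0.043] w 22.26
tool delta [-0.3 -0.1 -5.2]
```

View pics/ov6.png

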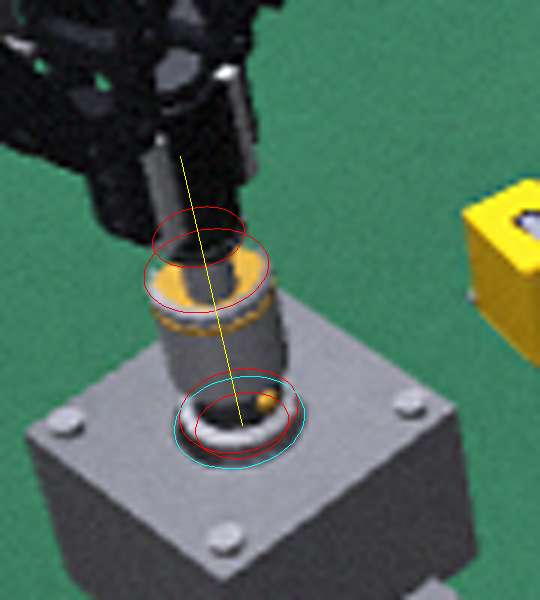

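drive_tool:
  motion:
    - [0, 0.3, 1, 0, 0, 0, 20]
    - [0, 0.3, 2, 0, 0, 0, 20]
    - [0, 0.3, 3, 0, 0, 0, 20]
    - [0, 0.3, 4, 0, 0, 0, 20]

```text
t: 8.6
ee_pos: [483.5, -123.1, 140.7]
orientation: [0.0, -0.203, 0.979, -0.0]
contact_force: [-0.4, 0.7, -4.6]
gripper_width: 22.6
```

drive_tool:
  motion:
    - [0, 0, 1, 0, 0, 0, 20]
    - [0, 0, 2, 0, 0, 0, 20]
    - [0, 0, 3, 0, 0, 0, 20]
    - [0, 0, 4, 0, 0, 0, 20]

```text
t: 9.0
ee_pos: [483.5, -123.1, 136.7]
orientation: [0.0, -0.203, 0.979, -0.0]
contact_force: [0.1, 0.0, -4.2]
gripper_width: 22.7
```

```bash
python3 to.py 483.9 -123.3 150; python3 ov.py pics/ov7.png
```

```text
t 9.0 pos [ 483.46 -123.06  136.74] F [ 0.14  0.02 -4.23] M [ 0.026  0.036 -0.087] w 22.67
tool delta [ -0.3  -0.4 -13.3]
```

View pics/ov7.png

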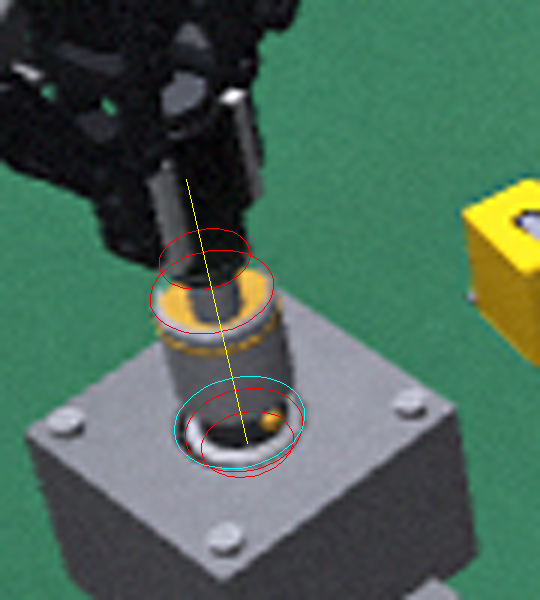

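The nose is inside the bore, centred, with no contact. Going on down.

drive_tool:
  motion:
    - [0, 0, 1.5, 0, 0, 0, 20]
    - [0, 0, 3, 0, 0, 0, 20]
    - [0, 0, 4.5, 0, 0, 0, 20]
    - [0, 0, 6, 0, 0, 0, 20]

```text
t: 9.45
ee_pos: [483.4, -123.1, 130.7]
orientation: [-0.0, -0.203, 0.979, 0.0]
contact_force: [-0.9, 0.7, -3.1]
gripper_width: 22.6
```

drive_tool:
  motion:
    - [0, 0, 1.5, 0, 0, 0, 20]
    - [0, 0, 3, 0, 0, 0, 20]
    - [0, 0, 4.5, 0, 0, 0, 20]
    - [0, 0, 6, 0, 0, 0, 20]

```text
t: 9.85
ee_pos: [483.5, -123.1, 124.7]
orientation: [0.0, -0.203, 0.979, -0.0]
contact_force: [0.2, 0.0, -4.9]
gripper_width: 22.4
```

```bash
python3 to.py 483.9 -123.3 150
```

```text
t 9.85 pos [ 483.49 -123.06  124.7 ] F [ 0.2   0.04 -4.86] M [ 0.02   0.031 -0.034] w 22.42
tool delta [ -0.3  -0.4 -25.3]
```

drive_tool:
  motion:
    - [0, 0, 1.5, 0, 0, 0, 20]
    - [0, 0, 3, 0, 0, 0, 20]
    - [0, 0, 4.5, 0, 0, 0, 20]
    - [0, 0, 6, 0, 0, 0, 20]

```text
t: 10.25
ee_pos: [483.5, -123.0, 118.7]
orientation: [-0.0, -0.203, 0.979, -0.0]
contact_force: [-0.0, -0.4, -5.1]
gripper_width: 22.6
```

drive_tool:
  motion:
    - [0, 0, 1, 0, 0, 0, 20]
    - [0, 0, 2, 0, 0, 0, 20]
    - [0, 0, 2, 0, 0, 0, 20]

```text
t: 10.55
ee_pos: [483.3, -123.1, 116.7]
orientation: [-0.0, -0.203, 0.979, 0.0]
contact_force: [-0.5, 0.1, -3.6]
gripper_width: 22.6
```

drive_tool:
  motion:
    - [0, 0, 1, 0, 0, 0, 20]
    - [0, 0, 2, 0, 0, 0, 20]
    - [0, 0, 2, 0, 0, 0, 20]

```text
t: 10.85
ee_pos: [483.7, -123.1, 115.6]
orientation: [0.0, -0.204, 0.979, -0.0]
contact_force: [-1.7, 0.9, 4.1]
gripper_width: 22.7
```

drive_tool:
  motion:
    - [0, 0, 0.5, 0, 0, 0, 20]
    - [0, 0, 1, 0, 0, 0, 20]
    - [0, 0, 1, 0, 0, 0, 20]

```text
t: 11.15
ee_pos: [483.7, -123.1, 114.1]
orientation: [0.0, -0.204, 0.979, -0.0]
contact_force: [-1.7, 1.8, 3.6]
gripper_width: 22.5
```

```bash
python3 to.py; python3 ov.py pics/ov8.png
```

```text
t 11.15 pos [ 483.71 -123.07  114.08] F [-1.71  1.8   3.63] M [ 0.357  0.583 -0.007] w 22.49
```

View pics/ov8.png

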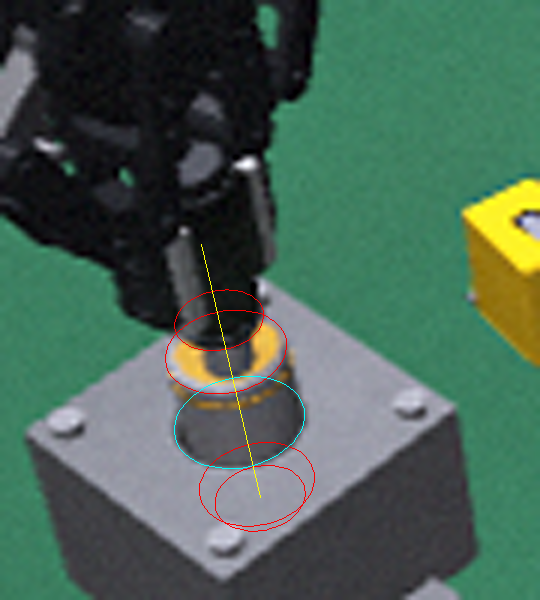

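The handle is sliding and the force holds at about 4 N, so the nose is on the stop, about 30.5 mm down. Pressing on in small steps.

drive_tool:
  motion:
    - [0, 0, 0.5, 0, 0, 0, 20]
    - [0, 0, 1, 0, 0, 0, 20]
    - [0, 0, 1, 0, 0, 0, 20]

```text
t: 11.5
ee_pos: [483.7, -123.1, 112.9]
orientation: [0.0, -0.204, 0.979, -0.0]
contact_force: [-1.6, 0.9, 2.8]
gripper_width: 22.0
```

drive_tool:
  motion:
    - [0, 0, 0.5, 0, 0, 0, 20]
    - [0, 0, 1, 0, 0, 0, 20]
    - [0, 0, 1, 0, 0, 0, 20]

```text
t: 11.8
ee_pos: [483.7, -123.1, 112.2]
orientation: [0.0, -0.204, 0.979, -0.0]
contact_force: [-2.0, 1.3, 6.4]
gripper_width: 22.3
```

drive_tool:
  motion:
    - [0, 0, 0.4, 0, 0, 0, 20]
    - [0, 0, 0.8, 0, 0, 0, 20]
    - [0, 0, 0.8, 0, 0, 0, 20]

```text
t: 12.1
ee_pos: [483.8, -123.1, 111.9]
orientation: [0.0, -0.204, 0.979, -0.0]
contact_force: [-3.0, 1.8, 10.5]
gripper_width: 22.4
```

drive_tool:
  motion:
    - [0, 0, 0.4, 0, 0, 0, 20]
    - [0, 0, 0.8, 0, 0, 0, 20]
    - [0, 0, 0.8, 0, 0, 0, 20]

```text
t: 12.4
ee_pos: [483.9, -123.1, 111.4]
orientation: [0.0, -0.204, 0.979, -0.0]
contact_force: [-2.5, 1.6, 10.8]
gripper_width: 22.5
```

drive_tool:
  motion:
    - [0, 0, 0.4, 0, 0, 0, 20]
    - [0, 0, 0.8, 0, 0, 0, 20]
    - [0, 0, 0.8, 0, 0, 0, 20]

```text
t: 12.7
ee_pos: [483.9, -123.1, 110.7]
orientation: [0.001, -0.204, 0.979, -0.0]
contact_force: [-3.3, 1.8, 11.8]
gripper_width: 22.2
```

drive_tool:
  motion:
    - [0, 0, 0.4, 0, 0, 0, 20]
    - [0, 0, 0.8, 0, 0, 0, 20]
    - [0, 0, 0.8, 0, 0, 0, 20]

```text
t: 13.0
ee_pos: [483.9, -123.1, 110.0]
orientation: [0.001, -0.204, 0.979, -0.0]
contact_force: [-3.6, 2.6, 11.6]
gripper_width: 22.3
```

```bash
python3 to.py; python3 ov.py pics/ov9.png
```

```text
t 13.0 pos [ 483.91 -123.06  109.99] F [-3.64  2.58 11.63] M [ 0.802  1.234 -0.018] w 22.34
```

View pics/ov9.png

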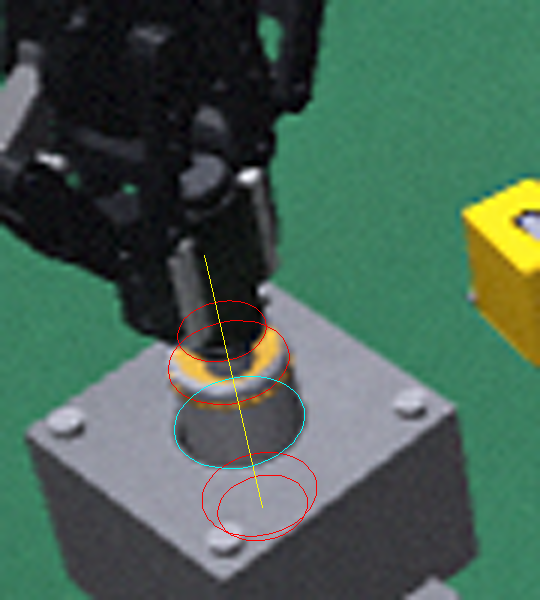

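drive_tool:
  motion:
    - [0, 0, 0.4, 0, 0, 0, 20]
    - [0, 0, 0.4, 0, 0, 0, 20]
    - [0, 0, 0.4, 0, 0, 0, 20]
    - [0, 0, 0.4, 0, 0, 0, 20]
    - [0, 0, 0.4, 0, 0, 0, 20]

```text
t: 13.55
ee_pos: [483.9, -123.1, 109.6]
orientation: [0.001, -0.204, 0.979, -0.0]
contact_force: [-3.3, 2.1, 12.1]
gripper_width: 22.4
```

drive_tool:
  motion:
    - [0, 0, 0, 0, 0, 0, 20]
    - [0, 0, 0, 0, 0, 0, 20]
    - [0, 0, 0, 0, 0, 0, 20]
    - [0, 0, 0, 0, 0, 0, 20]
    - [0, 0, 0, 0, 0, 0, 20]

```text
t: 14.05
ee_pos: [483.9, -123.1, 109.6]
orientation: [0.001, -0.204, 0.979, -0.0]
contact_force: [-4.3, 2.6, 12.3]
gripper_width: 22.4
```

Now let the handle up slowly to lock the plungers.

drive_tool:
  motion:
    - [0, 0, -1, 0, 0, 0, 20]
    - [0, 0, -2, 0, 0, 0, 20]
    - [0, 0, -3, 0, 0, 0, 20]
    - [0, 0, -4, 0, 0, 0, 20]
    - [0, 0, -5, 0, 0, 0, 20]

```text
t: 14.55
ee_pos: [483.6, -123.1, 113.3]
orientation: [0.0, -0.203, 0.979, -0.0]
contact_force: [-1.2, 0.0, 3.6]
gripper_width: 22.4
```

drive_tool:
  motion:
    - [0, 0, -0.5, 0, 0, 0, 20]
    - [0, 0, -0.5, 0, 0, 0, 20]
    - [0, 0, -0.5, 0, 0, 0, 20]

```text
t: 14.85
ee_pos: [483.6, -123.1, 113.7]
orientation: [0.0, -0.203, 0.979, -0.0]
contact_force: [-1.0, 2.0, 4.3]
gripper_width: 22.7
```

```bash
python3 to.py; python3 ov.py pics/ov10.png
```

```text
t 14.85 pos [ 483.64 -123.09  113.7 ] F [-1.    2.01  4.32] M [ 0.206  0.37  -0.034] w 22.67
```

View pics/ov10.png

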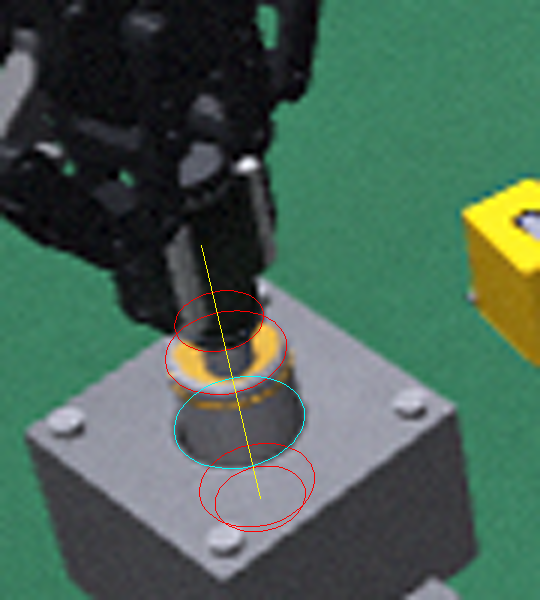

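The handle is back up past the lock point and the gap has reopened. Drawing out.

drive_tool:
  motion:
    - [0, 0, -1, 0, 0, 0, 20]
    - [0, 0, -2, 0, 0, 0, 20]
    - [0, 0, -3, 0, 0, 0, 20]
    - [0, 0, -4, 0, 0, 0, 20]
    - [0, 0, -5, 0, 0, 0, 20]

```text
t: 15.4
ee_pos: [483.2, -122.9, 117.7]
orientation: [-0.0, -0.203, 0.979, 0.0]
contact_force: [1.9, 0.9, -4.7]
gripper_width: 22.5
```

drive_tool:
  motion:
    - [0, 0, -2, 0, 0, 0, 20]
    - [0, 0, -4, 0, 0, 0, 20]
    - [0, 0, -6, 0, 0, 0, 20]
    - [0, 0, -8, 0, 0, 0, 20]
    - [0, 0, -10, 0, 0, 0, 20]

```text
t: 15.9
ee_pos: [483.2, -123.1, 128.8]
orientation: [-0.0, -0.203, 0.979, 0.0]
contact_force: [1.7, 0.4, -5.4]
gripper_width: 22.0
```

drive_tool:
  motion:
    - [0, 0, -3, 0, 0, 0, 20]
    - [0, 0, -6, 0, 0, 0, 20]
    - [0, 0, -9, 0, 0, 0, 20]
    - [0, 0, -13, 0, 0, 0, 20]
    - [0, 0, -17, 0, 0, 0, 20]

```text
t: 16.4
ee_pos: [483.3, -123.1, 146.1]
orientation: [-0.0, -0.203, 0.979, 0.0]
contact_force: [-0.1, -0.3, -3.9]
gripper_width: 22.7
```

drive_tool:
  motion:
    - [0, 0, -8, 0, 0, 0, 20]
    - [0, 0, -18, 0, 0, 0, 20]
    - [0, 0, -30, 0, 0, 0, 20]
    - [0, 0, -40, 0, 0, 0, 20]
    - [0, 0, -46, 0, 0, 0, 20]

```text
t: 16.9
ee_pos: [484.1, -123.1, 193.3]
orientation: [0.001, -0.204, 0.979, -0.0]
contact_force: [0.7, -0.0, -5.2]
gripper_width: 22.7
```

drive_tool:
  motion:
    - [0, 0, 0, 0, 0, 0, 20]
    - [0, 0, 0, 0, 0, 0, 20]
    - [0, 0, 0, 0, 0, 0, 20]

```text
t: 17.2
ee_pos: [483.0, -123.0, 191.1]
orientation: [-0.001, -0.203, 0.979, 0.0]
contact_force: [0.3, 0.4, -5.2]
gripper_width: 22.4
```

```bash
python3 to.py 534 153 192; sed -i 's/x0,y0,k=130,150,6/x0,y0,k=130,120,6/' ov.py; python3 ov.py pics/ov11.png
```

```text
t 17.2 pos [ 482.98 -123.04  191.14] F [ 0.33  0.41 -5.16] M [ 0.023 -0.01   0.036] w 22.42
tool delta [-156.7  232.9   -0.9]
```

View pics/ov11.png

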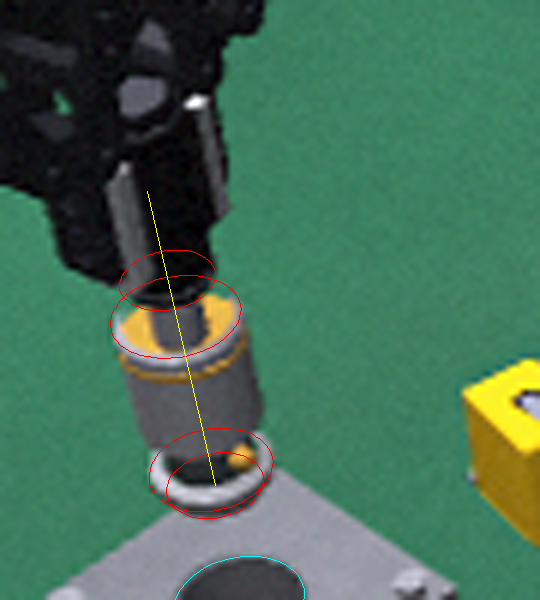

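```bash
python3 - <<'E'
from h import *
import pickle
A=pickle.load(open("f4.pkl","rb"))["scene"]; B=viewer.grab_frame("scene")
for f,c in((A,(485.4,-121.5)),(B,(483.,-123.))):
    P=cloud(f); i=f["img"].astype(int)
    m=(i[...,0]>i[...,2]+50)&(abs(P[...,2]-126)<9)&(np.hypot(P[...,0]-c[0],P[...,1]-c[1])<30)
    r=np.hypot(P[m][:,0]-c[0],P[m][:,1]-c[1]); print(m.sum(),np.sort(r).round(1), P[m].mean(0).round(1))
E
```

```text
10 [12.7 13.  13.4 13.4 14.4 14.5 14.5 14.6 15.8 17.1] [ 499.3 -118.3  128.5]
16 [12.3 12.9 12.9 13.3 13.9 14.3 15.1 15.2 15.2 15.4 15.8 15.9 16.5 16.7
 16.8 19.3] [ 497.6 -119.7  127.8]
```

drive_tool:
  motion:
    - [-10, 15, 0, 0, 0, 0, 20]
    - [-30, 45, 0, 0, 0, 0, 20]
    - [-55, 82, 0, 0, 0, 0, 20]
    - [-80, 120, 0, 0, 0, 0, 20]
    - [-105, 157, 0, 0, 0, 0, 20]

```text
t: 17.8
ee_pos: [517.2, 64.4, 191.5]
orientation: [-0.0, -0.203, 0.979, -0.0]
contact_force: [1.1, -0.5, -3.5]
gripper_width: 22.5
```

drive_tool:
  motion:
    - [-22, 34, 0, 0, 0, 0, 20]
    - [-38, 58, 0, 0, 0, 0, 20]
    - [-47, 70, 0, 0, 0, 0, 20]
    - [-51, 76, 0, 0, 0, 0, 20]
    - [-51, 76, 0, 0, 0, 0, 20]

```text
t: 18.3
ee_pos: [533.6, 152.9, 191.2]
orientation: [-0.001, -0.204, 0.979, -0.0]
contact_force: [-0.1, -1.1, -4.4]
gripper_width: 22.3
```

drive_tool:
  motion:
    - [0, 0, 0, 0, 0, 0, 20]
    - [0, 0, 0, 0, 0, 0, 20]
    - [0, 0, 0, 0, 0, 0, 20]
    - [0, 0, 0, 0, 0, 0, 20]

```text
t: 18.7
ee_pos: [533.7, 152.1, 191.9]
orientation: [0.0, -0.203, 0.979, 0.0]
contact_force: [0.1, -0.2, -4.8]
gripper_width: 22.7
```

```bash
python3 to.py 534 153.5 192; cat > ov2.py <<'E'
import sys
from h import *
f=viewer.grab_frame("scene")
s=manip.read_state()["ee_pos"]
img=f["img"][:,:,::-1].copy()
x0,y0,k=265,110,6
a=cv2.resize(img[y0:y0+100,x0:x0+90],None,fx=k,fy=k,interpolation=cv2.INTER_CUBIC)
def d(P,col):
    p=proj(f,P); p=((p-[x0,y0]+.5)*k).astype(int); cv2.polylines(a,[p.reshape(-1,1,2)],False,col,1)
th=np.linspace(0,2*np.pi,60)
c=s[:2]; n=s[2]-82.5
for z,r in((0,13),(6,16.5),(60,16.5),(72,12)):
    d(np.c_[c[0]+r*np.cos(th),c[1]+r*np.sin(th),np.full(60,z+n)],(0,0,255))
d(np.c_[534+23*np.cos(th),153.5+23*np.sin(th),np.full(60,45)],(255,255,0))
cv2.imwrite(sys.argv[1],a)
E
python3 ov2.py pics/ov12.png
```

```text
t 18.7 pos [533.67 152.13 191.88] F [ 0.13 -0.24 -4.81] M [-0.011 -0.005 -0.024] w 22.66
tool delta [-0.8  1.1 -0.1]
```

View pics/ov12.png

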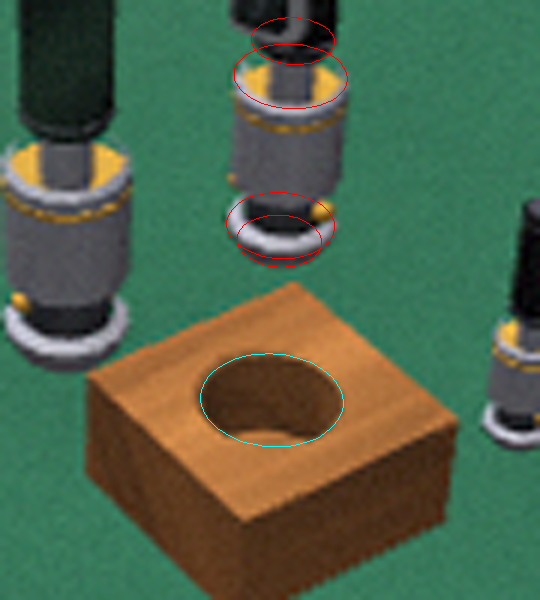

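Both plungers now stand out beyond the guide, at (232,178) and (322,210), and the hole overlay matches. Lowering into the stand.

drive_tool:
  motion:
    - [-0.4, 0.5, 5, 0, 0, 0, 20]
    - [-0.8, 1, 15, 0, 0, 0, 20]
    - [-0.8, 1, 28, 0, 0, 0, 20]
    - [-0.8, 1, 42, 0, 0, 0, 20]
    - [-0.8, 1, 50, 0, 0, 0, 20]

```text
t: 19.25
ee_pos: [533.0, 153.7, 139.6]
orientation: [-0.002, -0.203, 0.979, -0.0]
contact_force: [-0.3, 0.5, -3.6]
gripper_width: 22.8
```

drive_tool:
  motion:
    - [0, 0, 4, 0, 0, 0, 20]
    - [0, 0, 6, 0, 0, 0, 20]
    - [0, 0, 6, 0, 0, 0, 20]
    - [0, 0, 6, 0, 0, 0, 20]

```text
t: 19.65
ee_pos: [534.4, 154.2, 136.3]
orientation: [0.001, -0.204, 0.979, 0.0]
contact_force: [-0.4, -0.7, -2.4]
gripper_width: 22.4
```

```bash
python3 to.py 534 153.5 92; python3 ov2.py pics/ov13.png
```

```text
t 19.65 pos [534.41 154.23 136.26] F [-0.41 -0.7  -2.45] M [-0.002 -0.026  0.043] w 22.45
tool delta [ 0.7 -0.5 44.3]
```

View pics/ov13.png

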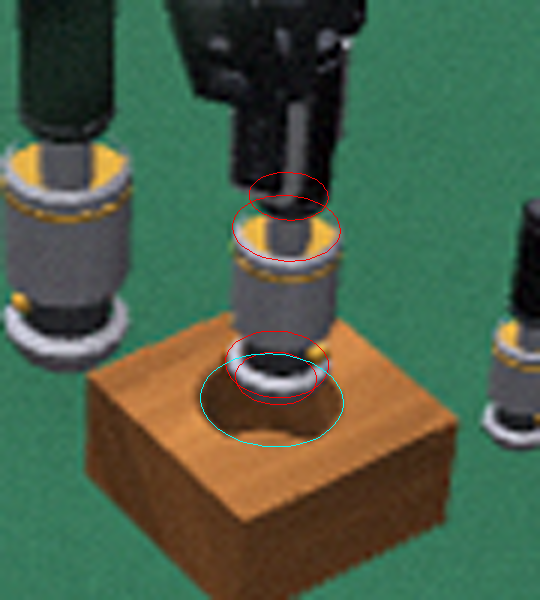

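drive_tool:
  motion:
    - [0, 0, 2, 0, 0, 0, 20]
    - [0, 0, 5, 0, 0, 0, 20]
    - [0, 0, 8, 0, 0, 0, 20]
    - [0, 0, 11, 0, 0, 0, 20]
    - [0, 0, 14, 0, 0, 0, 20]

```text
t: 20.2
ee_pos: [534.0, 154.0, 121.4]
orientation: [-0.0, -0.203, 0.979, -0.0]
contact_force: [0.7, 0.1, -3.7]
gripper_width: 22.2
```

drive_tool:
  motion:
    - [0, 0, 3, 0, 0, 0, 20]
    - [0, 0, 6, 0, 0, 0, 20]
    - [0, 0, 9, 0, 0, 0, 20]
    - [0, 0, 12, 0, 0, 0, 20]
    - [0, 0, 14, 0, 0, 0, 20]

```text
t: 20.7
ee_pos: [534.0, 154.0, 107.4]
orientation: [-0.0, -0.203, 0.979, -0.0]
contact_force: [-1.1, 0.3, -4.1]
gripper_width: 22.3
```

```bash
python3 to.py 534 153.5 92.5; python3 ov2.py pics/ov14.png
```

```text
t 20.7 pos [533.95 153.99 107.38] F [-1.1   0.29 -4.08] M [-0.024 -0.013  0.009] w 22.34
tool delta [ 0.1 -0.5 14.9]
```

View pics/ov14.png

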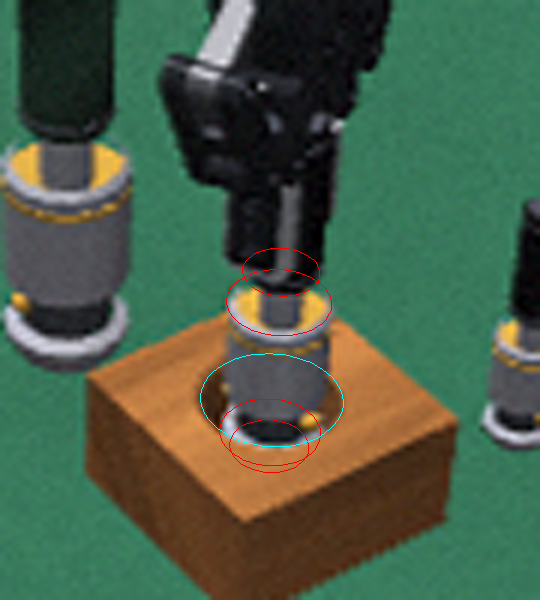

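drive_tool:
  motion:
    - [0, 0, 3, 0, 0, 0, 20]
    - [0, 0, 6, 0, 0, 0, 20]
    - [0, 0, 9, 0, 0, 0, 20]
    - [0, 0, 11, 0, 0, 0, 20]
    - [0, 0, 12, 0, 0, 0, 20]

```text
t: 21.25
ee_pos: [533.9, 153.9, 95.4]
orientation: [-0.0, -0.203, 0.979, -0.0]
contact_force: [0.3, 0.9, -4.1]
gripper_width: 22.3
```

drive_tool:
  motion:
    - [0, 0, 0.7, 0, 0, 0, 20]
    - [0, 0, 1.4, 0, 0, 0, 20]
    - [0, 0, 1.4, 0, 0, 0, 20]

```text
t: 21.55
ee_pos: [534.0, 154.1, 94.3]
orientation: [-0.0, -0.203, 0.979, 0.0]
contact_force: [0.1, -0.2, -3.7]
gripper_width: 22.5
```

drive_tool:
  motion:
    - [0, 0, 0.5, 0, 0, 0, 20]
    - [0, 0, 1, 0, 0, 0, 20]
    - [0, 0, 1, 0, 0, 0, 20]

```text
t: 21.85
ee_pos: [534.0, 154.0, 93.3]
orientation: [-0.0, -0.203, 0.979, -0.0]
contact_force: [-0.2, -0.4, -4.1]
gripper_width: 22.5
```

drive_tool:
  motion:
    - [0, 0, 0.4, 0, 0, 0, 20]
    - [0, 0, 0.8, 0, 0, 0, 20]
    - [0, 0, 0.8, 0, 0, 0, 20]

```text
t: 22.15
ee_pos: [534.1, 154.1, 92.7]
orientation: [0.0, -0.204, 0.979, 0.0]
contact_force: [-0.3, 0.3, -2.4]
gripper_width: 22.4
```

drive_tool:
  motion:
    - [0, 0, 0.3, 0, 0, 0, 20]
    - [0, 0, 0.3, 0, 0, 0, 20]
    - [0, 0, 0.3, 0, 0, 0, 20]

```text
t: 22.45
ee_pos: [534.2, 154.1, 92.6]
orientation: [0.0, -0.204, 0.979, 0.0]
contact_force: [-1.8, -0.3, -0.7]
gripper_width: 22.4
```

drive_tool:
  motion:
    - [0, 0, 0.3, 0, 0, 0, 20]
    - [0, 0, 0.3, 0, 0, 0, 20]
    - [0, 0, 0.3, 0, 0, 0, 20]
  force: 25

```text
t: 22.75
ee_pos: [534.3, 154.2, 92.5]
orientation: [0.0, -0.204, 0.979, 0.0]
contact_force: [-1.0, 0.9, 2.7]
gripper_width: 22.4
```

The gauge is standing on the floor with a light load. Opening slowly.

drive_tool:
  motion:
    - [0, 0, 0, 0, 0, 0, 25]
    - [0, 0, 0, 0, 0, 0, 28]
    - [0, 0, 0, 0, 0, 0, 33]
    - [0, 0, 0, 0, 0, 0, 40]
    - [0, 0, 0, 0, 0, 0, 50]

```text
t: 23.25
ee_pos: [534.1, 154.0, 91.8]
orientation: [0.0, -0.203, 0.979, -0.0]
contact_force: [-0.7, -0.7, -0.2]
gripper_width: 49.7
```

drive_tool:
  motion:
    - [0, 0, 0, 0, 0, 0, 60]
    - [0, 0, 0, 0, 0, 0, 60]
    - [0, 0, 0, 0, 0, 0, 60]

```text
t: 23.55
ee_pos: [534.0, 154.0, 91.9]
orientation: [-0.0, -0.203, 0.979, -0.0]
contact_force: [0.2, -0.4, -0.3]
gripper_width: 59.7
```

```bash
python3 to.py; python3 ov2.py pics/ov15.png
```

```text
t 23.55 pos [534.04 154.02  91.9 ] F [ 0.16 -0.39 -0.33] M [-0.007 -0.013  0.002] w 59.67
```

View pics/ov15.png

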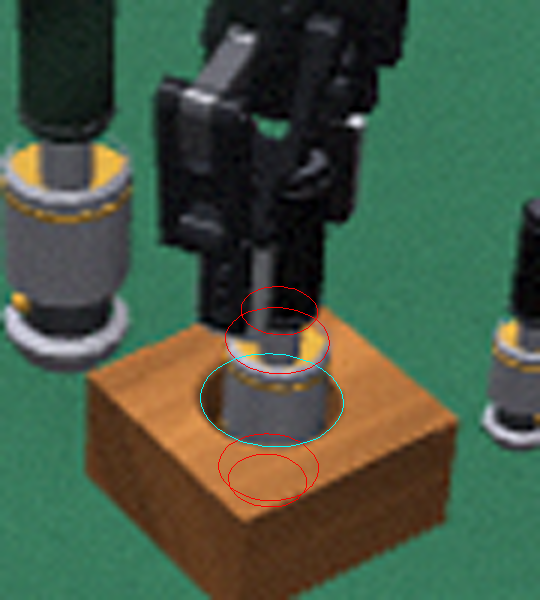

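The gauge stands upright and free, so I'll withdraw straight up and then aside.

drive_tool:
  motion:
    - [0, 0, -5, 0, 0, 0, 60]
    - [0, 0, -20, 0, 0, 0, 60]
    - [0, 0, -40, 0, 0, 0, 60]
    - [0, 0, -65, 0, 0, 0, 60]
    - [0, 0, -90, 0, 0, 0, 60]

```text
t: 24.1
ee_pos: [533.9, 153.9, 183.1]
orientation: [-0.0, -0.203, 0.979, -0.0]
contact_force: [0.3, 0.7, 0.2]
gripper_width: 59.9
```

drive_tool:
  motion:
    - [0, 0, -30, 0, 0, 0, 60]
    - [0, 0, -55, 0, 0, 0, 60]
    - [30, -45, -55, 0, 0, 0, 60]
    - [60, -85, -55, 0, 0, 0, 60]
    - [85, -127, -55, 0, 0, 0, 60]

```text
t: 24.6
ee_pos: [506.2, 5.4, 237.7]
orientation: [0.001, -0.204, 0.979, 0.0]
contact_force: [0.7, -0.8, 0.2]
gripper_width: 59.8
```

drive_tool:
  motion:
    - [20, -30, 0, 0, 0, 0, 60]
    - [50, -70, 0, 0, 0, 0, 60]
    - [70, -100, 0, 0, 0, 0, 60]
    - [70, -100, 0, 0, 0, 0, 60]
    - [70, -100, 0, 0, 0, 0, 60]

```text
t: 25.1
ee_pos: [482.5, -113.7, 237.3]
orientation: [0.0, -0.203, 0.979, -0.0]
contact_force: [0.3, -0.7, -0.2]
gripper_width: 60.2
```

```bash
python3 to.py; python3 - <<'E'
from h import *
import pickle
G=pickle.load(open("f0.pkl","rb"))
for n in("scene","top"):
    f=viewer.grab_frame(n); cv2.imwrite(f"pics/{n}9.png",f["img"][:,:,::-1])
    P=cloud(f)
    m=(P[...,2]>130)&(P[...,2]<146)&(np.hypot(P[...,0]-534,P[...,1]-153)<22)
    print(n,m.sum(),np.median(P[m],0) if m.any() else 0,P[m][:,2].max() if m.any() else 0)
    if n=="scene":
        cv2.imwrite("pics/end.png",cv2.resize(f["img"][120:220,265:355],None,fx=6,fy=6,interpolation=cv2.INTER_CUBIC)[:,:,::-1])
        for nm,ff in(("before",G[n]),("after",f)):
            Q=cloud(ff)
            for lo,r0 in((50,16.5),(57,16.5),(96,12),(110,12),(122,12)):
                m=(Q[...,2]>lo)&(Q[...,2]<lo+10)&(np.hypot(Q[...,0]-534,Q[...,1]-153)<20)
                w=Q[m][:,:2]
                from scipy.optimize import least_squares
                s=least_squares(lambda q:np.hypot(*(w-q).T)-r0,[534,153],loss="soft_l1"); print(nm,lo,len(w),s.x.round(1))
E
```

```text
t 25.1 pos [ 482.51 -113.72  237.32] F [ 0.31 -0.71 -0.23] M [0.051 0.022 0.007] w 60.15
scene 117 [536.9752862  150.94811187 136.29846377] 141.1611141272124
before 50 65 [533.9 152.7]
before 57 109 [534.  152.3]
before 96 56 [534.  152.8]
before 110 63 [533.7 152.9]
before 122 61 [534.  152.5]
after 50 73 [534.2 154.5]
after 57 111 [534.6 154.3]
after 96 57 [534.5 154.3]
after 110 60 [534.1 154.4]
after 122 59 [534.  154.5]
top 200 [536.51031679 154.65522652 136.18057113] 141.54368397572534
```

View pics/scene9.png

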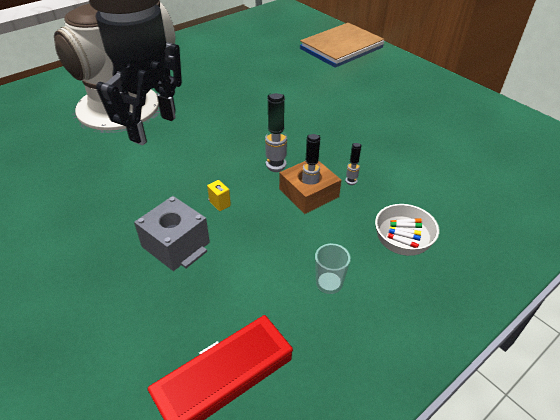

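View pics/end.png

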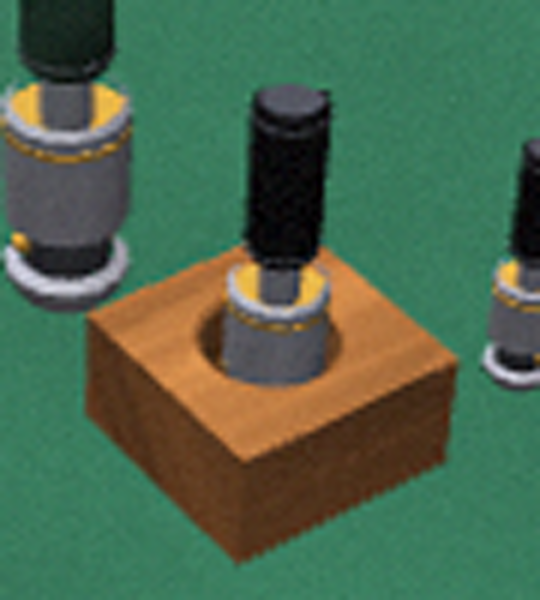

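The gauge stands upright in its hole with its top at about 141 mm. Everything else is where it was and the arm is clear, so I'll hand it in.

```bash
python3 -c "
from rig import manip
print(manip.sign_off())"
```

```text
the job is handed in; nothing more can be done
None
```

I took the bore with the middle gauge and stood it back in its stand with the size locked in. The job was handed in at about 25 s.

**Gauging:** I lifted the gauge (it weighs about 4.2 N) and lowered it into the bore. It touched the stop about 30.5 mm down. I pressed the handle about 6 mm for a little over a second. The wrist reading peaked at 12.3 N, which with the gauge's weight means about 16.5 N on the stop, under the 22 N limit. Then I let the handle up, drew the gauge out, set it on the stand floor with about 3 N and let go.

**Last checks:**
- **Gauge:** it stands upright, its axis within about 0.5 mm over its visible height, and its top at about 141 mm (140 expected). It is about 1.5 mm from where it first stood and inside the hole.
- **Plungers:** both showed outside the guide after it left the bore, and I saw no sign that they moved again. I could not measure the reading itself: the depth picture was too coarse, so I only know it grew from 30 mm to over 33 mm.
- **Other things:** they look unmoved in the scene picture, judged by eye, and the arm is clear of everything.

**Disagreements:**
- The two cameras differed by 1–2 mm on the socket and stand, so I centred the gauge mainly by the scene view, then checked for contact by force.
- Pressing on the stop gave about 4–5 N of sideways force, probably friction at the nose. It fell back to normal after I let up.

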